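# Draw the filter cassette tight with its cam lock

## Task

Lock the filter cassette into its dock: turn the cam's crank back until the mouth in the cam disc faces the bolt, slide the cassette along its guides until the bolt pin is inside the mouth and it meets the seal, then turn the crank clockwise, roughly half a turn, so the hook draws the bolt in until it is firmly tight. Stop at firm, by feel: forcing it further crushes the seal. Leave the other things on the bench where they are.

Things in the scene. Friction and masses are not known exactly. Their poses are not given: they have to be found in the camera images.
- dock: fixed white base plate, 300 x 116 x 12 mm, flat on the bench. Origin at bench level; x runs along the guides from cassette to cam, z up. Guide walls (tops 34 mm above bench) leave a 72 mm channel about y = 0, x = -125 to -7 mm. A stiff sprung rubber seal (about 30 N per mm) meets the cassette's front face at some x from -6 to +2 mm, different each start, not measured
- cassette: loose grey filter cassette, about 0.4 kg, 60 mm long (its x), 70 mm wide, 36 mm high, on the base plate between the guides. Origin at the centre of its underside, 12 mm above the bench; x along the guides to the cam; front face at x = +30, rear at -30 mm. Slides with 2 to 3 N, more if pressed down. A 10 mm wide steel bolt sticks out of its front and ends in an upright pin
- tab (a point): top centre of the upright tab on the cassette's rear, 76 mm above the bench: 8 mm thick (x), 40 mm wide (y), 28 mm high above the cassette's top; its rear face, 4 mm behind this point, is flush with the cassette's rear face. Pinch it, or push the rear face
- bolt_pin (a point): centre of the upright steel pin (8 mm diameter, at the height of the cam disc) at the end of the cassette's bolt, 62 mm ahead of the cassette's origin
- cam_axis (a point): point on the vertical axis of the cam, in the dock at x = 50 mm, at the height of the hook, 35 mm above the bench
- cam_angle (a joint): cam angle, rad, growing clockwise seen from above, stops at 0 and 4.15. At 0 the mouth squarely faces the bolt and the pin can enter (open below 0.2); above 0.4 the hook bars the way. With the pin inside, the hook goes behind it from 0.6 and draws it in 4.2 mm per rad. Stays where it is left. It comes up firm somewhere from 1.9 to 4.0, depending on the seal
- cam: aluminium cam disc 80 mm in diameter, 10 mm thick, 30 to 40 mm above the bench, with a mouth and a spiral slot whose outer wall is the hook. Origin on the cam axis at the underside
- peg (a point): centre of the upright black grip on the cam's crank: 14 mm diameter, spins freely, 47.5 to 89.5 mm above the bench (this point 72 mm), 34 mm from the cam axis. At cam angle 0 it lies 100 degrees counter-clockwise (from above) of the dock's x. Force to turn it, along its circle: about 1 N when free, climbing steeply once the seal is met; 9 to 10 N is firm, under 7 loose, over 12 too much
- reagent: bystander: glass bottle with green cap, 66 mm diameter, 150 mm tall
- beaker: bystander: glass beaker, 64 mm diameter, 75 mm tall
- driver: bystander: screwdriver 160 mm long lying on the bench
- vialjar: bystander: small amber jar, 44 mm diameter, 55 mm tall
- blank: bystander: blank cassette of the same outline without a bolt, standing on the bench well away from the dock
- mouse: bystander: round black computer mouse, 56 mm across, 32 mm tall
- collar: bystander: steel collar, 48 mm across, 14 mm tall
Mind the look-alikes: they are no part of the job. Leave any red or yellow look-alike of the cassette alone.

How it is judged:
By the outcome, as a careful person would: the job done as asked, in the order asked, and still so for the second after the job is handed in, with the robot touching nothing.
It also fails if it takes over 69 s, if anything falls off the work surface, if the arm or the gripper's body presses on something with over 40 N, if the wrist force passes 120 N, or if a joint passes its speed limit or range.

## Robot

A 6-joint arm with a two-finger parallel gripper is mounted at the origin on the work surface. World frame = base frame: x ahead of the robot, y to its left, z up, the work surface at z = 0. Lengths are in mm, angles in rad, forces in N, time in s.
With the tool pointing down it reaches from about 300 to 775 mm from the base axis. Payload 14.6 kg.
Tool frame: the origin (TCP) lies midway between the tips of the shut fingers; the grasp point (between the pads) lies 19 mm behind it; y points along the fingers, z is the direction in which the jaws open and shut, and the axes are right-handed (so a half turn about y gives the same grasp; the last joint's range is limited). The gripper opens to 94 mm and grips with 3 to 60 N. Pads are 16 mm wide; open, the fingers measure 119 mm over their backs; the gripper's body (75 mm by 177 mm) begins 78 mm behind the grasp point.
Start: joints at [1.231, 0.3, 1.521, -0, 1.321, -0.067], TCP at [148.184, 529.652, 205.446] pointing down, gripper open.
Joint ranges: [-3.03, 3.03], [-0.79, 2.21], [0.23, 2.52], [-1.04, 4.18], [0, 3.07], [-2.55, 2.55]. Speed limits (rad/s): [2.22, 2.22, 2.57, 3.14, 3.14, 3.14].

## Interface

Orientations are given as [roll, pitch, yaw] about the fixed x, y, z axes, in that order (R = Rz(yaw) Ry(pitch) Rx(roll)).
In Python, from cell import manip gives the robot as it stands.
- The arm moves only by the tool play_rows, never from a script. Its argument "series" is a list of rows, each a list of 3 entries, a list of its own where there are three numbers: the shift along the tool's x, y, z in m, then the turn about the tool's y in rad, then the closure, from 0 (fully open) to 1 (shut). In form: [[[dx, dy, dz], twist, grip], ...]. A call has 1 to 20 rows; each row is the pose to reach, as a shift and turn from the pose measured when the call began, along the tool's axes at that moment; what a row does not reach only later rows make up. A row lasts 1/10 s, in which the tool goes at most 50 mm and 8.59 degrees, less where a joint would pass 70% of its speed; a pose out of reach is approached as far as the arm can. A call with a gripper value outside its range is refused whole. The fingers move at their own pace and stop on an object; "squeeze" is the grip in N (left out, the last holds). Time passes only in rows, so rows that repeat a pose let the fingers close. It gives the time, the measured TCP pose, the force and the opening at its end, in the units of the state.
- manip.read_state(): the state, without advancing time (a new reading comes with each control period).
- manip.camera(name): name is "scene" or "side" or "wrist"; returns the picture (420x560x3 uint8, red, green, blue); there is no depth.
- manip.camera_params(name): a dict with "K" (3x3 intrinsics, pixels), "rvec" (rotation vector, rad) and "tvec" (3), from world to camera coordinates, as OpenCV has them. Camera axes: x right, y down, z forward; pixel columns grow to the right and rows downward; lengths in mm; the calibration is good to about 2 mm. A picture is of the moment at which its call begins: read the wrist's pose just before it. camera_params takes no time and is no camera call; for the wrist camera it gives the pose at the moment of the call.
- manip.sign_off(): hands the job in, once; it reports no verdict.
The state is a dict: "clock": time; "joints": joint angles; "qd": joint speeds; "effort": joint torques, N m; "eef_pos": TCP position; "eef_rot": TCP orientation; "wrist_force": force on the tool from outside, world axes, zero at the start; "moment": the same for the moment, N m; "finger_gap": finger opening in mm.
Only numpy, scipy, OpenCV 4.12 (cv2) and the standard library are available. Lean on these libraries where they do the work, as an engineer would, in place of code of your own. Each camera call takes 0.05 s, during which the arm holds its last target. There are 200 camera calls.

## Working session

There is one attempt and no reset: what is moved stays moved. The work goes in short steps, Python scripts to look and compute and a tool call to move; the robot and the scene stay as the last step left them, time stands still between calls to the robot, and variables do not carry over. Pictures are saved under pics/ and viewed, about 8 in all and at most 12, crops included, and the job is handed in when it is done.

Besides the shell and the picture viewer there is one more tool, called after ">>>" by a JSON object that holds its "name" and its "arguments", one argument or row to a line. play_rows: Moves the arm, as the interface text tells. Its arguments: {"type":"object","properties":{"series":{"type":"array","items":{"type":"array"}},"squeeze":{"type":"number"}},"required":["series"]}

```bash
mkdir -p pics; ls; python3 - <<'E'
from cell import manip
import cv2, numpy as np
s=manip.read_state(); print({k:np.round(v,3) if not isinstance(v,str) else v for k,v in s.items()})
ims=[]
for n in("scene","side"):
    im=manip.camera(n); cv2.imwrite(f"pics/{n}0.png",im[...,::-1]); p=manip.camera_params(n); print(n,np.round(p["K"],1).tolist(),p["rvec"],p["tvec"])
E
```

```text
pics
{'clock': np.float64(0.0), 'joints': array([ 1.231,  0.3  ,  1.522, -0.   ,  1.321, -0.067]), 'qd': array([-0.001,  0.001, -0.001, -0.001,  0.001,  0.   ]), 'effort': array([-1.0000e-03, -5.3181e+01, -3.5274e+01,  7.1000e-02,  2.4000e-02,
       -0.0000e+00]), 'eef_pos': array([148.095, 529.408, 204.905]), 'eef_rot': array([-1.572,  0.   , -0.273]), 'wrist_force': array([-1.239, -0.175,  0.077]), 'moment': array([0.014, 0.022, 0.009]), 'finger_gap': np.float64(94.156)}
scene [[458.8, 0.0, 273.5], [0.0, 458.8, 205.6], [0.0, 0.0, 1.0]] [ 1.01072415  2.36807134 -1.15420258] [ 385.79254454 -179.1035134  1646.8093697 ]
side [[504.3, 0.0, 273.2], [0.0, 504.3, 216.9], [0.0, 0.0, 1.0]] [ 2.09783727 -0.93003235  0.42419509] [-385.58711504  325.19239848 1014.85488914]
```

View pics/scene0.png

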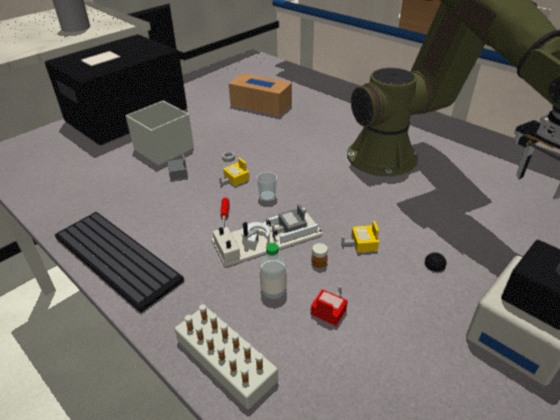

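View pics/side0.png

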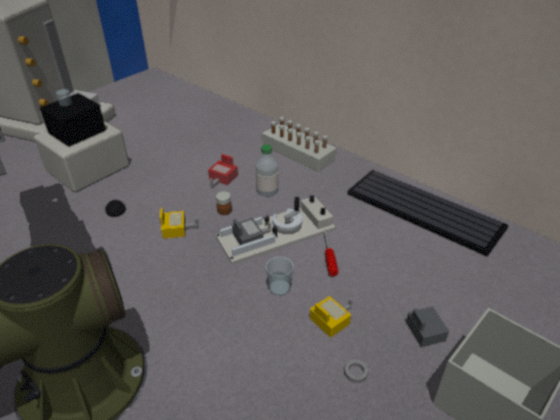

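```bash
cat > h.py <<'E'
import numpy as np, cv2
from cell import manip
def P(n):
    p=manip.camera_params(n); R=cv2.Rodrigues(np.array(p["rvec"],float))[0]; return np.array(p["K"]),R,np.array(p["tvec"],float).ravel()
def ray(p,uv):
    K,R,t=p; return -R.T@t, R.T@np.linalg.inv(K)@np.array([uv[0],uv[1],1.])
def onz(p,uv,z):
    o,d=ray(p,uv); return o+d*(z-o[2])/d[2]
def proj(p,X):
    K,R,t=p; c=K@(R@np.array(X,float)+t); return c[:2]/c[2]
E
python3 - <<'E'
import cv2,numpy as np
a=cv2.imread('pics/scene0.png')[195:270,200:335]; b=cv2.imread('pics/side0.png')[185:265,205:345]
f=lambda x:cv2.resize(x,(800,int(x.shape[0]*800/x.shape[1])),interpolation=cv2.INTER_CUBIC)[:298+180]
a=cv2.resize(a,None,fx=4,fy=4,interpolation=cv2.INTER_CUBIC);b=cv2.resize(b,None,fx=3.7,fy=3.7,interpolation=cv2.INTER_CUBIC)
o=np.zeros((600,560,3),np.uint8);o[:300,:540]=a;o[302:302+296,:518]=b[:296,:518]
cv2.imwrite('pics/crop0.png',o)
E
```

```text
(no output)
```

View pics/crop0.png

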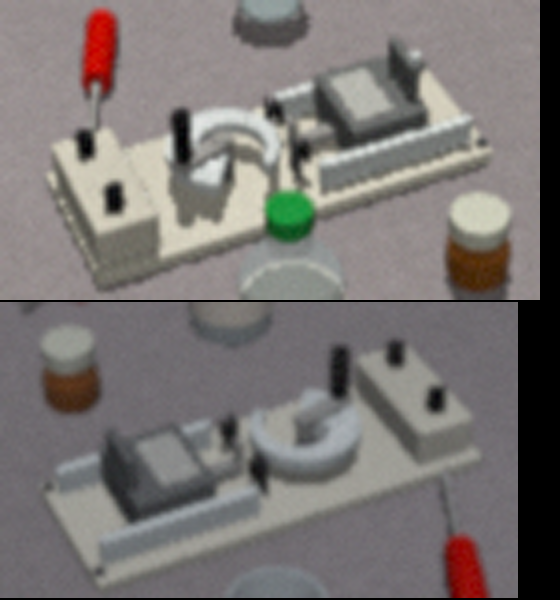

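```bash
python3 - <<'E'
from h import *
A=P("scene");B=P("side")
s=lambda x,y:(200+x/4,195+y/4); d=lambda x,y:(205+x/3.7,185+(y-302)/3.7)
for nm,p in dict(L=s(50,176),N=s(102,272),R=s(490,150)).items(): print(nm,onz(A,p,12).round(1))
for nm,p in dict(rear_l=d(47,487),rear_n=d(100,577),front_n=d(478,453)).items(): print(nm,onz(B,p,12).round(1))
def tri(a,b):
    o1,d1=ray(A,a);o2,d2=ray(B,b);t=np.linalg.lstsq(np.c_[d1,-d2],o2-o1,rcond=None)[0];x,y=o1+t[0]*d1,o2+t[1]*d2
    return ((x+y)/2).round(1),np.linalg.norm(x-y).round(1)
print("pegtop",tri(s(181,114),d(341,349)),"peg72",onz(A,s(181,136),72),onz(B,d(340,372),72))
print("tab",onz(A,s(408,50),76),onz(B,d(115,440),76))
E
```

```text
L [705.  -92.2  12. ]
N [742.    6.6  12. ]
R [471.3 118.   12. ]
rear_l [470.7 106.5  12. ]
rear_n [432.3  12.2  12. ]
front_n [704.5 -99.6  12. ]
pegtop (array([654.1,  -7.2,  88.2]), np.float64(4.8)) peg72 [656.07077906  -2.97103398  72.        ] [651.41313433 -12.06744783  72.        ]
tab [485.93515326  51.15502781  76.        ] [488.64296568  50.19149522  76.        ]
```

>>> {"name": "play_rows", "arguments": {
  "series": [
    [[0.03,-0.005,-0.02],0,0],
    [[0.07,-0.015,-0.05],0,0],
    [[0.11,-0.03,-0.08],0,0],
    [[0.15,-0.05,-0.11],0,0],
    [[0.19,-0.06,-0.135],0,0],
    [[0.23,-0.075,-0.165],0.05,0],
    [[0.27,-0.075,-0.19],0.1,0],
    [[0.31,-0.075,-0.22],0.1,0],
    [[0.35,-0.075,-0.25],0.1,0],
    [[0.39,-0.075,-0.28],0.1,0],
    [[0.43,-0.075,-0.305],0.1,0],
    [[0.47,-0.075,-0.335],0.1,0],
    [[0.5,-0.075,-0.355],0.1,0],
    [[0.52,-0.075,-0.37],0.1,0],
    [[0.53,-0.075,-0.38],0.1,0],
    [[0.53,-0.075,-0.38],0.1,0],
    [[0.53,-0.075,-0.38],0.1,0],
    [[0.53,-0.075,-0.38],0.1,0]
  ]
}}

```text
clock: 1.9
eef_pos: [555.7, 21.9, 280.6]
eef_rot: [-1.572, -0.0, -0.372]
wrist_force: [-0.0, -0.0, 0.3]
finger_gap: 93.8
```

```bash
python3 - <<'E'
from h import *
s=manip.read_state(); print(s["clock"],s["eef_pos"],s["eef_rot"],s["wrist_force"])
p=P("wrist"); np.savez("w1.npz",*p); im=manip.camera("wrist"); cv2.imwrite("pics/w1.png",im[...,::-1]); print("cam",-p[1].T@p[2], p[1][2])
E
```

```text
1.9 [555.67196132  21.85721686 280.60565933] [-1.57159107e+00 -3.70539486e-04 -3.71591494e-01] [-0.02169796 -0.02512597  0.30751834]
cam [489.74779462  48.5807024  459.72398019] [ 0.22977939 -0.09060166 -0.96901639]
```

View pics/w1.png

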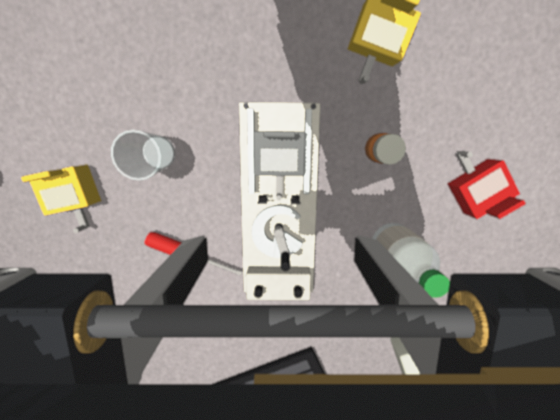

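```bash
python3 - <<'E'
import cv2
a=cv2.imread('pics/w1.png')[95:305,215:345]; cv2.imwrite('pics/w1c.png',cv2.resize(a[:150],None,fx=4,fy=4,interpolation=cv2.INTER_CUBIC)) 
b=cv2.resize(a[90:210],None,fx=5,fy=5,interpolation=cv2.INTER_CUBIC); cv2.imwrite('pics/w1d.png',b)
E
```

```text
(no output)
```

View pics/w1d.png

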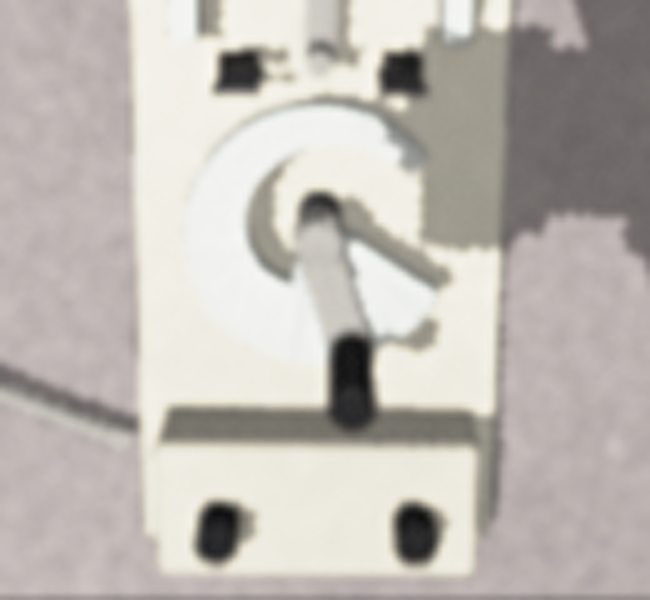

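View pics/w1c.png

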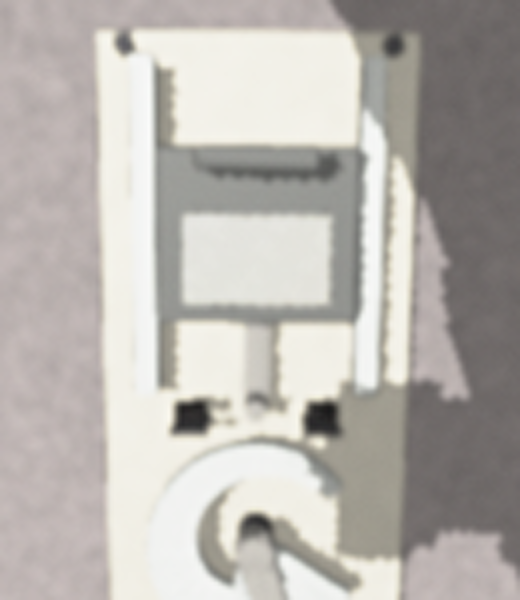

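```bash
python3 - <<'E'
from h import *
z=np.load("w1.npz");W=[z[k] for k in z]
d=lambda x,y:(215+x/5,185+y/5); c=lambda x,y:(215+x/4,95+y/4)
rl=onz(W,c(97,30),12);rr=onz(W,c(422,32),12);fl=onz(W,d(148,530),12); 
print("corners",rl,rr,fl)
g=onz(W,c(135,388),34),onz(W,c(378,388),34);g2=onz(W,c(133,55),34),onz(W,c(385,55),34)
print("guides",g,g2)
y=rr-rl;y/=np.linalg.norm(y);yaw=np.arctan2(-y[0],y[1]);
f=(g[0]+g[1]-g2[0]-g2[1]);yaw2=np.arctan2(f[1],f[0]);print("yaw",yaw,yaw2,np.linalg.norm(rr-rl),np.linalg.norm(f)/2)
disc=[onz(W,d(*q),40) for q in((188,230),(325,98),(325,365),(220,140),(215,320))]
M=np.array([[2*p[0],2*p[1],1] for p in disc]);v=np.linalg.lstsq(M,np.array([p[0]**2+p[1]**2 for p in disc]),rcond=None)[0]
print("disc",v[:2],np.sqrt(v[2]+v[0]**2+v[1]**2)); cam=v[:2]
for nm,p in dict(pegtop=(d(352,408),89.5),peg72=(d(352,385),72),hub=(d(320,205),52),pin=(c(256,400),40),tabL=(c(195,151),76),tabR=(c(333,151),76),cassRL=(c(160,148),48),cassRR=(c(358,148),48),boltpinend=(d(320,50),40)).items():
    X=onz(W,*p);e=X[:2]-cam;cs,sn=np.cos(yaw2),np.sin(yaw2);l=(e[0]*cs+e[1]*sn,-e[0]*sn+e[1]*cs);print(nm,X.round(1),"dock rel cam",np.round(l,1))
A=P("scene");B=P("side")
print("bottle cap",onz(A,(272,248),150),onz(B,(266.5,149),150),"wrist",onz(W,(434,284),150))
print("beaker",onz(B,(279,285),2)); 
E
```

```text
corners [427.32192228   9.30649831  12.        ] [469.91603933 116.71235243  12.        ] [703.75246725 -99.80101261  12.        ]
guides (array([548.4409115 , -24.47713905,  34.        ]), array([580.50104284,  57.82889825,  34.        ])) (array([442.20705365,  19.46076972,  34.        ]), array([473.29447239,  99.20557215,  34.        ]))
yaw -0.3775474156158231 -0.38025760067431696 115.54339577198293 114.92975511993369
disc [620.05486134  -3.65377131] 41.774543300472416
pegtop [653.1  -8.5  89.5] dock rel cam [32.5  7.7]
peg72 [654.2  -8.7  72. ] dock rel cam [33.6  8. ]
hub [ 6.074e+02 -2.000e-01  5.200e+01] dock rel cam [-13.1  -1.5]
pin [567.4  15.4  40. ] dock rel cam [-55.9  -1.9]
tabL [480.1  29.3  76. ] dock rel cam [-142.2  -21.3]
tabR [495.8  69.4  76. ] dock rel cam [-142.5   21.8]
cassRL [474.3  17.4  48. ] dock rel cam [-143.2  -34.6]
cassRR [498.4  79.1  48. ] dock rel cam [-143.7   31.7]
boltpinend [567.4  15.4  40. ] dock rel cam [-55.9  -1.9]
bottle cap [715.9792798 160.203571  150.       ] [706.64411437 147.24305345 150.        ] wrist [708.32460105 151.74485613 150.        ]
beaker [ 452.98863227 -126.7458718     2.        ]
```

>>> {"name": "play_rows", "arguments": {
  "series": [
    [[0.03,0.02,0.002],0,0],
    [[0.06,0.05,0.004],0,0],
    [[0.09,0.08,0.007],0,0],
    [[0.102,0.11,0.007],0,0.3],
    [[0.102,0.14,0.007],0,0.3],
    [[0.102,0.165,0.007],0,0.3],
    [[0.102,0.185,0.007],0,0.3],
    [[0.102,0.2,0.007],0,0.3],
    [[0.102,0.212,0.007],0,0.3],
    [[0.102,0.22,0.007],0,0.3],
    [[0.102,0.225,0.007],0,0.4],
    [[0.102,0.225,0.007],0,0.6],
    [[0.102,0.225,0.007],0,0.8],
    [[0.102,0.225,0.007],0,1],
    [[0.102,0.225,0.007],0,1],
    [[0.102,0.225,0.007],0,1],
    [[0.102,0.225,0.007],0,1],
    [[0.102,0.225,0.007],0,1]
  ],
  "squeeze": 30
}}

```text
clock: 3.75
eef_pos: [653.4, -8.9, 55.8]
eef_rot: [-1.572, -0.001, -0.372]
wrist_force: [0.5, -0.2, 0.6]
finger_gap: 13.3
```

```bash
python3 - <<'E'
from h import *
s=manip.read_state(); print(s["clock"],s["eef_pos"],s["eef_rot"],s["wrist_force"],s["finger_gap"],s["joints"])
p=P("wrist"); im=manip.camera("wrist"); im2=manip.camera("side")
a=im[100:400,130:430]; b=cv2.resize(im2[170:270,205:345],None,fx=3,fy=3,interpolation=cv2.INTER_CUBIC)
cv2.imwrite("pics/w2.png",np.hstack([a,b])[...,::-1])
E
```

```text
3.75 [653.36034944  -8.93849027  55.83208359] [-1.57159025e+00 -5.78472002e-04 -3.71527157e-01] [ 0.47704207 -0.17807183  0.64344273] 13.336242810815476 [-6.93362909e-02  6.72512438e-01  1.33558910e+00 -1.02687544e-03
  1.13317534e+00 -1.26817020e+00]
```

View pics/w2.png

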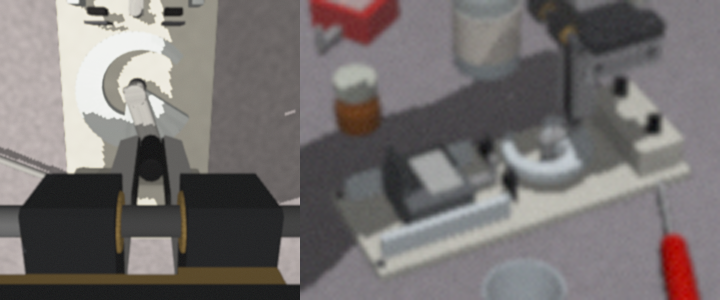

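>>> {"name": "play_rows", "arguments": {
  "series": [
    [[-0.0012,0,0.004],0,1],
    [[-0.0033,0,0.0086],0,1],
    [[-0.0061,0,0.0129],0,1],
    [[-0.0094,0,0.0167],0,1],
    [[-0.0133,0,0.02],0,1],
    [[-0.0177,0,0.0226],0,1],
    [[-0.0177,0,0.0226],0,1],
    [[-0.0177,0,0.0226],0,1]
  ]
}}

```text
clock: 4.65
eef_pos: [643.7, 17.5, 55.7]
eef_rot: [-1.575, 0.002, -0.372]
wrist_force: [-12.4, -10.9, 7.2]
finger_gap: 13.3
```

>>> {"name": "play_rows", "arguments": {
  "series": [
    [[0,0,0],0,1],
    [[-0.0031,0,0.0012],0,1],
    [[-0.0056,0,0.0019],0,1],
    [[-0.0081,0,0.0025],0,1],
    [[-0.0107,0,0.0028],0,1],
    [[-0.0132,0,0.0029],0,1],
    [[-0.0149,0,0.0029],0,1],
    [[-0.0149,0,0.0029],0,1],
    [[-0.0149,0,0.0029],0,1]
  ]
}}

```text
clock: 5.55
eef_pos: [630.6, 25.3, 55.8]
eef_rot: [-1.576, 0.002, -0.372]
wrist_force: [-3.2, -6.9, 2.8]
finger_gap: 13.2
```

>>> {"name": "play_rows", "arguments": {
  "series": [
    [[-0.0015,0,-0.0004],0,1],
    [[-0.003,0,-0.0007],0,1],
    [[-0.0045,0,-0.001],0,1],
    [[-0.0055,0,-0.0012],0,1],
    [[-0.0055,0,-0.0012],0,1],
    [[-0.0055,0,-0.0012],0,1]
  ]
}}

```text
clock: 6.15
eef_pos: [626.1, 26.4, 55.9]
eef_rot: [-1.575, -0.001, -0.372]
wrist_force: [8.4, -2.4, -4.0]
finger_gap: 13.7
```

>>> {"name": "play_rows", "arguments": {
  "series": [
    [[0.001,0,0],0,1],
    [[0.001,0,0],0,0.6],
    [[0.001,0,0],0,0.5],
    [[0.001,0,0],0,0.5],
    [[0.001,0,0],0,0.5],
    [[0.001,-0.02,0],0,0.5],
    [[0.001,-0.05,0],0,0.5],
    [[-0.02,-0.07,-0.005],0,0.6],
    [[-0.06,-0.07,-0.012],0,0.8],
    [[-0.1,-0.07,-0.02],0,1],
    [[-0.14,-0.07,-0.028],0,1],
    [[-0.16,-0.07,-0.032],0,1],
    [[-0.16,-0.06,-0.032],0,1],
    [[-0.16,-0.035,-0.032],0,1],
    [[-0.16,-0.01,-0.032],0,1],
    [[-0.16,-0.003,-0.032],0,1],
    [[-0.16,-0.003,-0.032],0,1],
    [[-0.16,-0.003,-0.032],0,1]
  ]
}}

```text
clock: 7.95
eef_pos: [466.1, 54.7, 59.6]
eef_rot: [-1.574, -0.001, -0.372]
wrist_force: [0.4, -0.6, -0.1]
finger_gap: 0.5
```

```bash
python3 - <<'E'
from h import *
s=manip.read_state(); print(s["clock"],s["eef_pos"],s["eef_rot"],s["wrist_force"],s["finger_gap"])
im=manip.camera("wrist"); im2=manip.camera("side")
a=im[100:400,130:430]; b=cv2.resize(im2[170:270,205:345],None,fx=3,fy=3,interpolation=cv2.INTER_CUBIC)
cv2.imwrite("pics/w3.png",np.hstack([a,b])[...,::-1])
E
```

```text
7.95 [466.08099509  54.66340338  59.59242776] [-1.57430772e+00 -1.40532904e-03 -3.71660233e-01] [ 0.38325408 -0.59459174 -0.0874562 ] 0.46538299686654166
```

View pics/w3.png

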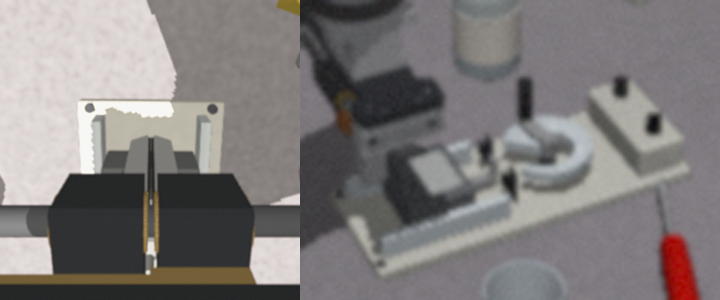

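>>> {"name": "play_rows", "arguments": {
  "series": [
    [[0.003,0,0],0,1],
    [[0.006,0,0],0,1],
    [[0.009,0,0],0,1],
    [[0.011,0,0],0,1],
    [[0.013,0,0],0,1],
    [[0.015,0,0],0,1],
    [[0.017,0,0],0,1],
    [[0.019,0,0],0,1],
    [[0.021,0,0],0,1],
    [[0.023,0,0],0,1],
    [[0.025,0,0],0,1],
    [[0.027,0,0],0,1],
    [[0.029,0,0],0,1],
    [[0.031,0,0],0,1],
    [[0.033,0,0],0,1],
    [[0.035,0,0],0,1],
    [[0.036,0,0],0,1],
    [[0.036,0,0],0,1]
  ]
}}

```text
clock: 9.85
eef_pos: [499.9, 41.6, 60.0]
eef_rot: [-1.574, -0.003, -0.372]
wrist_force: [0.2, 0.2, -1.0]
finger_gap: 0.4
```

>>> {"name": "play_rows", "arguments": {
  "series": [
    [[0.0015,0,0],0,1],
    [[0.003,0,0],0,1],
    [[0.0045,0,0],0,1],
    [[0.006,0,0],0,1]
  ]
}}

```text
clock: 10.25
eef_pos: [504.2, 40.2, 60.0]
eef_rot: [-1.574, 0.001, -0.372]
wrist_force: [-18.9, 10.1, 14.4]
finger_gap: 0.2
```

```bash
python3 - <<'E'
from h import *
s=manip.read_state(); print(s["clock"],s["eef_pos"],s["wrist_force"])
im2=manip.camera("side");im=manip.camera("scene")
a=cv2.resize(im[190:270,205:335],None,fx=3,fy=3.75,interpolation=cv2.INTER_CUBIC);b=cv2.resize(im2[170:270,205:335],None,fx=3,fy=3,interpolation=cv2.INTER_CUBIC)
cv2.imwrite("pics/w4.png",np.hstack([a,b])[...,::-1])
E
```

```text
10.25 [504.17304205  40.16660373  59.97854213] [-18.89368867  10.09996536  14.4304985 ]
```

View pics/w4.png

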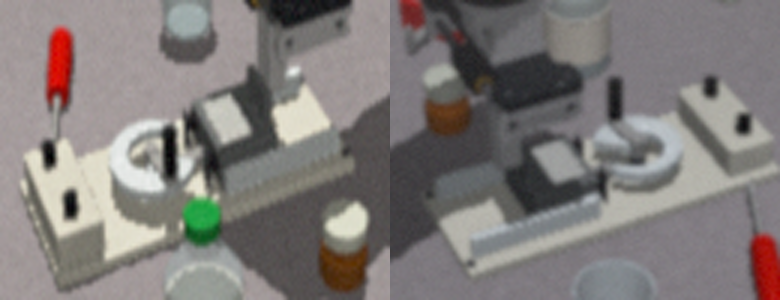

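>>> {"name": "play_rows", "arguments": {
  "series": [
    [[-0.003,0,0],0,1],
    [[-0.008,0,0],0,1],
    [[-0.01,-0.01,0],0,1],
    [[-0.01,-0.035,0],0,0.8],
    [[-0.005,-0.052,0],0,0.6],
    [[0.025,-0.052,0.005],0,0.5],
    [[0.06,-0.052,0.015],0,0.5],
    [[0.095,-0.052,0.025],0,0.5],
    [[0.115,-0.052,0.031],0,0.5],
    [[0.12,-0.052,0.0315],0,0.5],
    [[0.12,-0.035,0.0315],0,0.5],
    [[0.12,-0.015,0.0315],0,0.5],
    [[0.12,0.002,0.0315],0,0.5],
    [[0.12,0.004,0.0315],0,0.5],
    [[0.12,0.004,0.0315],0,0.8],
    [[0.12,0.004,0.0315],0,1],
    [[0.12,0.004,0.0315],0,1],
    [[0.12,0.004,0.0315],0,1],
    [[0.12,0.004,0.0315],0,1]
  ]
}}

```text
clock: 12.25
eef_pos: [627.5, 26.0, 56.2]
eef_rot: [-1.574, 0.001, -0.372]
wrist_force: [-1.2, -0.2, 2.2]
finger_gap: 13.3
```

```bash
python3 - <<'E'
from h import *
s=manip.read_state(); print(s["clock"],s["eef_pos"],s["wrist_force"],s["finger_gap"],s["joints"][5])
a=manip.camera("wrist")[60:400,130:430]
cv2.imwrite("pics/w5.png",cv2.resize(a,None,fx=1.6,fy=1.6)[...,::-1])
E
```

```text
12.25 [627.51459145  26.02933451  56.15561975] [-1.19603678 -0.17270886  2.2236603 ] 13.276834392842703 -1.213832775286565
```

View pics/w5.png

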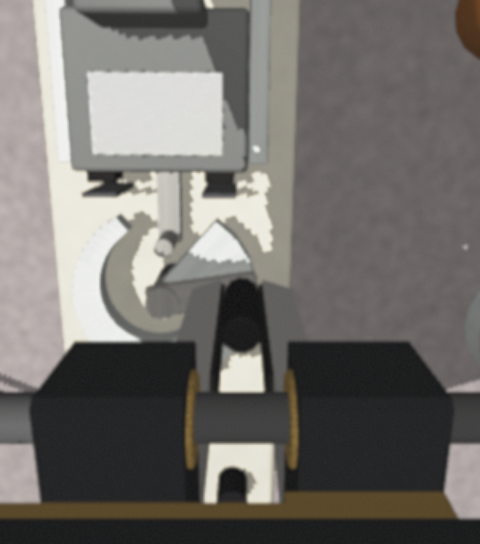

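```bash
cat > arc.py <<'E'
from h import *
import sys
def arc(angs,C=(619.5,-6.4),R=None):
    s=manip.read_state(); p=s["eef_pos"][:2]; yaw=s["eef_rot"][2]; f=s["wrist_force"][:2]
    c,n=np.cos(yaw),np.sin(yaw); T=np.array([[c,n],[-n,c]]); e=T@(p-np.array(C)); a0=np.arctan2(e[1],e[0]); r=np.hypot(*e); R=R or r
    u=e/r; F=T@f; print("cam",round(1.737-a0,3),"r",r.round(2),"F_rad",(F@u).round(2),"F_tan(ccw+)",(F@[-u[1],u[0]]).round(2),"t",s["clock"])
    for th in angs:
        a=1.737-th; print(round(th,3),np.round((R*np.array([np.cos(a),np.sin(a)])-e)/1000,4).tolist())
if __name__=="__main__": a,b,st=map(float,sys.argv[1:4]); arc(np.arange(a,b+1e-6,st),R=float(sys.argv[4]) if len(sys.argv)>4 else None)
E
python3 arc.py 0.12 1.4 0.12 33.6
```

```text
cam 0.036 r 33.38 F_rad 0.13 F_tan(ccw+) 0.57 t 12.3
0.12 [0.0028, 0.0005]
0.24 [0.0068, 0.0004]
0.36 [0.0108, -0.0001]
0.48 [0.0147, -0.0011]
0.6 [0.0185, -0.0026]
0.72 [0.022, -0.0045]
0.84 [0.0253, -0.0068]
0.96 [0.0283, -0.0095]
1.08 [0.0309, -0.0126]
1.2 [0.0332, -0.0159]
1.32 [0.0351, -0.0195]
```

>>> {"name": "play_rows", "arguments": {
  "series": [
    [[0.0028,0,0.0005],0,1],
    [[0.0068,0,0.0004],0,1],
    [[0.0108,0,-0.0001],0,1],
    [[0.0147,0,-0.0011],0,1],
    [[0.0185,0,-0.0026],0,1],
    [[0.022,0,-0.0045],0,1],
    [[0.0253,0,-0.0068],0,1],
    [[0.0283,0,-0.0095],0,1],
    [[0.0309,0,-0.0126],0,1],
    [[0.0332,0,-0.0159],0,1],
    [[0.0332,0,-0.0159],0,1]
  ]
}}

```text
clock: 13.4
eef_pos: [653.3, -1.6, 56.3]
eef_rot: [-1.573, -0.001, -0.372]
wrist_force: [5.5, 1.3, -0.9]
finger_gap: 13.5
```

```bash
python3 arc.py 1.2 1.8 0.1
```

```text
cam 1.224 r 34.17 F_rad 5.6 F_tan(ccw+) 0.47 t 13.4
1.2 [-0.0004, 0.0007]
1.3 [0.0012, -0.0023]
1.4 [0.0025, -0.0055]
1.5 [0.0034, -0.0088]
1.6 [0.0041, -0.0121]
1.7 [0.0044, -0.0155]
1.8 [0.0043, -0.0189]
```

>>> {"name": "play_rows", "arguments": {
  "series": [
    [[0.0012,0,-0.0023],0,1],
    [[0.0025,0,-0.0055],0,1],
    [[0.0034,0,-0.0088],0,1],
    [[0.0041,0,-0.0121],0,1],
    [[0.0044,0,-0.0155],0,1],
    [[0.0043,0,-0.0189],0,1],
    [[0.0043,0,-0.0189],0,1],
    [[0.0043,0,-0.0189],0,1]
  ]
}}

```text
clock: 14.2
eef_pos: [650.5, -21.7, 56.2]
eef_rot: [-1.574, -0.001, -0.373]
wrist_force: [4.7, -3.2, -2.3]
finger_gap: 13.1
```

```bash
python3 arc.py 1.75 2.3 0.05
```

```text
cam 1.823 r 34.53 F_rad 5.58 F_tan(ccw+) -0.79 t 14.2
1.75 [0.0001, 0.0025]
1.8 [0.0001, 0.0008]
1.85 [-0.0001, -0.0009]
1.9 [-0.0003, -0.0027]
1.95 [-0.0007, -0.0043]
2.0 [-0.0011, -0.006]
2.05 [-0.0016, -0.0077]
2.1 [-0.0021, -0.0093]
2.15 [-0.0028, -0.0109]
2.2 [-0.0035, -0.0125]
2.25 [-0.0043, -0.014]
2.3 [-0.0052, -0.0155]
```

```bash
sed -i 's/(619.5,-6.4)/(619.8,-7.1)/' arc.py; python3 arc.py 1.85 2.3 0.05 34
```

```text
cam 1.808 r 33.95 F_rad 5.56 F_tan(ccw+) -0.87 t 14.2
1.85 [-0.0001, -0.0014]
1.9 [-0.0003, -0.0031]
1.95 [-0.0006, -0.0048]
2.0 [-0.001, -0.0064]
2.05 [-0.0015, -0.0081]
2.1 [-0.0021, -0.0097]
2.15 [-0.0027, -0.0112]
2.2 [-0.0034, -0.0128]
2.25 [-0.0042, -0.0143]
2.3 [-0.0051, -0.0157]
```

>>> {"name": "play_rows", "arguments": {
  "series": [
    [[-0.0001,0,-0.0014],0,1],
    [[-0.0003,0,-0.0031],0,1],
    [[-0.0006,0,-0.0048],0,1],
    [[-0.001,0,-0.0064],0,1],
    [[-0.0015,0,-0.0081],0,1],
    [[-0.0021,0,-0.0097],0,1]
  ]
}}

```text
clock: 14.8
eef_pos: [645.4, -29.4, 56.3]
eef_rot: [-1.573, -0.002, -0.372]
wrist_force: [8.7, 4.6, -3.3]
finger_gap: 13.4
```

```bash
python3 arc.py 2.05 2.5 0.05 34
```

```text
cam 2.082 r 33.97 F_rad 3.5 F_tan(ccw+) 9.17 t 14.8
2.05 [0.0004, 0.001]
2.1 [-0.0002, -0.0006]
2.15 [-0.0008, -0.0021]
2.2 [-0.0015, -0.0037]
2.25 [-0.0023, -0.0052]
2.3 [-0.0032, -0.0066]
2.35 [-0.0042, -0.0081]
2.4 [-0.0052, -0.0094]
2.45 [-0.0062, -0.0107]
2.5 [-0.0074, -0.012]
```

>>> {"name": "play_rows", "arguments": {
  "series": [
    [[0,0,0],0,1],
    [[0,0,0],0,1],
    [[0,0,0],0,1]
  ]
}}

```text
clock: 15.1
eef_pos: [645.5, -29.4, 56.3]
eef_rot: [-1.573, -0.002, -0.372]
wrist_force: [5.2, 1.2, -2.3]
finger_gap: 13.4
```

```bash
python3 arc.py 2.06 2.14 0.01 34
```

```text
cam 2.08 r 33.97 F_rad 3.13 F_tan(ccw+) 4.27 t 15.1
2.06 [0.0002, 0.0006]
2.07 [0.0001, 0.0003]
2.08 [0.0, -0.0]
2.09 [-0.0001, -0.0003]
2.1 [-0.0002, -0.0007]
2.11 [-0.0003, -0.001]
2.12 [-0.0005, -0.0013]
2.13 [-0.0006, -0.0016]
2.14 [-0.0007, -0.0019]
```

>>> {"name": "play_rows", "arguments": {
  "series": [
    [[-0.0001,0,-0.0003],0,1],
    [[-0.0002,0,-0.0005],0,1],
    [[-0.0002,0,-0.0005],0,1]
  ]
}}

```text
clock: 15.4
eef_pos: [645.3, -29.5, 56.3]
eef_rot: [-1.572, -0.003, -0.372]
wrist_force: [7.2, 3.5, -2.5]
finger_gap: 13.2
```

```bash
python3 arc.py 2.08 2.14 0.01 34
```

```text
cam 2.086 r 33.97 F_rad 3.11 F_tan(ccw+) 7.33 t 15.4
2.08 [0.0001, 0.0002]
2.09 [-0.0, -0.0001]
2.1 [-0.0001, -0.0005]
2.11 [-0.0003, -0.0008]
2.12 [-0.0004, -0.0011]
2.13 [-0.0005, -0.0014]
2.14 [-0.0007, -0.0017]
```

>>> {"name": "play_rows", "arguments": {
  "series": [
    [[-0.0001,0,-0.0003],0,1],
    [[-0.0002,0,-0.0005],0,1],
    [[-0.0002,0,-0.0006],0,1],
    [[-0.0002,0,-0.0006],0,1]
  ]
}}

```text
clock: 15.8
eef_pos: [645.2, -29.6, 56.3]
eef_rot: [-1.571, -0.004, -0.372]
wrist_force: [7.4, 2.6, -3.6]
finger_gap: 13.6
```

```bash
python3 arc.py 2.1 2.12 0.01 34
```

```text
cam 2.089 r 33.95 F_rad 3.77 F_tan(ccw+) 6.85 t 15.8
2.1 [-0.0001, -0.0004]
2.11 [-0.0002, -0.0007]
2.12 [-0.0003, -0.001]
```

>>> {"name": "play_rows", "arguments": {
  "series": [
    [[-0.0001,0,-0.0004],0,1],
    [[-0.0002,0,-0.0007],0,1],
    [[-0.0003,0,-0.0009],0,1],
    [[-0.0003,0,-0.0009],0,1],
    [[-0.0003,0,-0.0009],0,1]
  ]
}}

```text
clock: 16.3
eef_pos: [645.0, -29.8, 56.3]
eef_rot: [-1.57, -0.004, -0.372]
wrist_force: [7.9, 4.0, -2.9]
finger_gap: 13.0
```

```bash
python3 arc.py 2.1 2.12 0.01 34
```

```text
cam 2.098 r 33.95 F_rad 3.21 F_tan(ccw+) 8.29 t 16.3
2.1 [0.0, -0.0001]
2.11 [-0.0001, -0.0004]
2.12 [-0.0002, -0.0007]
```

>>> {"name": "play_rows", "arguments": {
  "series": [
    [[-0.0001,0,-0.0004],0,1],
    [[-0.0002,0,-0.0008],0,1],
    [[-0.0003,0,-0.001],0,1],
    [[-0.0003,0,-0.001],0,1],
    [[-0.0003,0,-0.001],0,1]
  ]
}}

```text
clock: 16.8
eef_pos: [644.8, -30.1, 56.3]
eef_rot: [-1.569, -0.005, -0.372]
wrist_force: [8.5, 3.5, -4.1]
finger_gap: 13.6
```

```bash
python3 arc.py 2.1 2.14 0.01 34
```

```text
cam 2.109 r 33.95 F_rad 3.9 F_tan(ccw+) 8.38 t 16.8
2.1 [0.0001, 0.0003]
2.11 [0.0, -0.0001]
2.12 [-0.0001, -0.0004]
2.13 [-0.0002, -0.0007]
2.14 [-0.0004, -0.001]
```

>>> {"name": "play_rows", "arguments": {
  "series": [
    [[-0.0001,0,-0.0004],0,1],
    [[-0.0002,0,-0.0007],0,1],
    [[-0.0004,0,-0.001],0,1],
    [[-0.0005,0,-0.0013],0,1],
    [[-0.0005,0,-0.0013],0,1]
  ]
}}

```text
clock: 17.3
eef_pos: [644.4, -30.5, 56.3]
eef_rot: [-1.568, -0.006, -0.371]
wrist_force: [8.4, 3.9, -4.3]
finger_gap: 13.5
```

```bash
python3 arc.py 2.13 2.16 0.01 34
```

```text
cam 2.127 r 33.97 F_rad 3.38 F_tan(ccw+) 8.63 t 17.3
2.13 [-0.0, -0.0001]
2.14 [-0.0001, -0.0004]
2.15 [-0.0003, -0.0007]
2.16 [-0.0004, -0.001]
```

>>> {"name": "play_rows", "arguments": {
  "series": [
    [[-0.0001,0,-0.0004],0,1],
    [[-0.0003,0,-0.0007],0,1],
    [[-0.0004,0,-0.001],0,1],
    [[-0.0005,0,-0.0014],0,1],
    [[-0.0007,0,-0.0017],0,1],
    [[-0.0007,0,-0.0017],0,1]
  ]
}}

```text
clock: 17.9
eef_pos: [643.7, -31.1, 56.3]
eef_rot: [-1.567, -0.008, -0.371]
wrist_force: [11.5, 4.3, -4.5]
finger_gap: 13.4
```

```bash
python3 arc.py 2.15 2.19 0.01 34
```

```text
cam 2.153 r 33.93 F_rad 5.04 F_tan(ccw+) 11.15 t 17.9
2.15 [0.0001, 0.0001]
2.16 [-0.0, -0.0002]
2.17 [-0.0002, -0.0005]
2.18 [-0.0003, -0.0009]
2.19 [-0.0005, -0.0012]
```

```bash
python3 - <<'E'
from h import *
from arc import arc
for i in range(6): manip.camera("side"); arc([])
E
```

```text
cam 2.154 r 33.95 F_rad 3.63 F_tan(ccw+) 10.52 t 17.95
cam 2.153 r 33.93 F_rad 4.35 F_tan(ccw+) 10.7 t 18.0
cam 2.154 r 33.96 F_rad 3.16 F_tan(ccw+) 11.27 t 18.05
cam 2.153 r 33.93 F_rad 4.27 F_tan(ccw+) 10.27 t 18.1
cam 2.153 r 33.96 F_rad 4.0 F_tan(ccw+) 10.39 t 18.15
cam 2.153 r 33.94 F_rad 3.38 F_tan(ccw+) 10.95 t 18.2
```

>>> {"name": "play_rows", "arguments": {
  "series": [
    [[0,0,0],0,1],
    [[0,0,0],0,1],
    [[0,0,0],0,0.8],
    [[0,0,0],0,0.6],
    [[0,0,0],0,0.5],
    [[0,0,0],0,0.5],
    [[0,-0.01,0],0,0.5],
    [[0,-0.03,0],0,0.5],
    [[0,-0.06,0],0,0.5],
    [[-0.03,-0.1,0],0,0.5],
    [[-0.06,-0.13,0],0,0.5],
    [[-0.08,-0.15,0],0,0.5],
    [[-0.08,-0.15,0],0,0.5],
    [[-0.08,-0.15,0],0,0.5]
  ]
}}

```text
clock: 19.6
eef_pos: [568.1, -2.3, 206.4]
eef_rot: [-1.566, -0.009, -0.371]
wrist_force: [0.3, -0.6, -1.1]
finger_gap: 47.0
```

```bash
python3 - <<'E'
from h import *
s=manip.read_state(); print(s["clock"],s["eef_pos"],s["wrist_force"],s["finger_gap"])
p=P("wrist"); np.savez("w6.npz",*p); im=manip.camera("wrist"); cv2.imwrite("pics/w6f.png",im[...,::-1])
s=manip.read_state()
C=np.array([619.8,-7.1]);
for th in (2.05,2.15,2.25):
    a=1.737-th-.372; print(th,proj(p,[*(C+34*np.array([np.cos(a),np.sin(a)])),89.5]).round(1))
cv2.imwrite("pics/w6.png",cv2.resize(im[60:330,130:430],None,fx=2,fy=2,interpolation=cv2.INTER_CUBIC)[...,::-1])
E
```

```text
19.6 [568.07509162  -2.3443703  206.3701882 ] [ 0.28637629 -0.64664332 -1.08995318] 46.96737399797834
2.05 [282.9 278.2]
2.15 [280.  277.2]
2.25 [277.2 276. ]
```

View pics/w6.png

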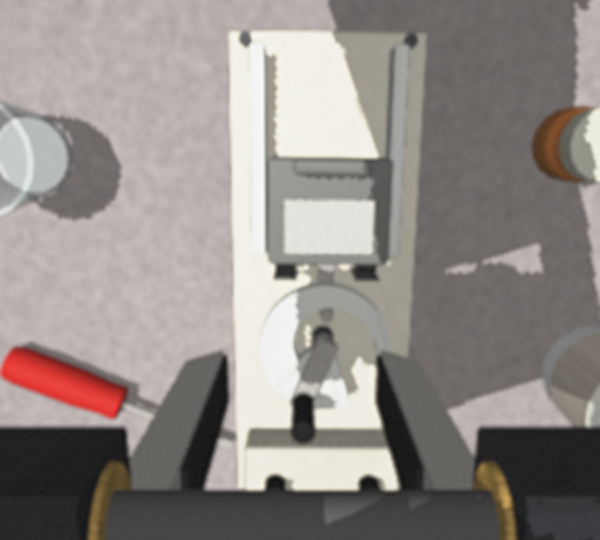

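```bash
python3 -c "
from cell import manip
print(manip.sign_off(), manip.read_state()['clock'])"
```

```text
the job is handed in; nothing more can be done
the job is handed in; nothing more can be done
```

I locked the cassette into the dock and handed the job in at about 19.7 s of the 69 s allowed; the hand-in gives no verdict.

**What I did:**
- Turned the crank back to its stop at cam angle 0.
- Pushed the tab's rear face until the force rose to about 21 N, which I took as meeting the seal. A close picture then showed the pin inside the mouth.
- Turned the crank clockwise in small steps to about 2.15 rad, let go and withdrew.

**Last checks:**
- **Tightness:** while holding still at the end, the force along the crank's circle read 10.3 to 11.3 N, about 10.7 N on average. That is slightly above the 9–10 N firm band but under the 12 N limit. The readings were 8.6 N at 2.13 rad and about 10.7 N at 2.15 rad, so the force climbed faster over that last step than I expected. I did not back off.
- **After release:** the last wrist picture showed the crank still where I left it. The peg was about 2 pixels from its predicted place, so the angle is only confirmed to roughly 0.1 rad. The cassette was against the seal with the gripper clear of everything.
- **Bystanders:** the screwdriver, beaker, jar and bottle in that picture looked undisturbed. I did not check the others again after the job.

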